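# Put the food processor discs away on their keyed stands

## Task

Put two of the washed food processor discs away: the one with the yellow hub on the stand with the yellow post, and the one with the green hub on the stand with the green post. Each goes on hub up and only when turned so that the flat of its hole meets the flat of the post (white line over black line); leave both lying fully down, flat on the foot of their stand, and let go.

Things in the scene. Friction and masses are not known exactly. Their poses are not given: they have to be found in the camera images.
- yellow_disc_centre (a point): Slicing disc: steel plate 110 across, 5 thick (mm), lying flat, round yellow hub 50 across on top, total height 34, about 140 g; grip hub across any diameter. D-hole right through: radius 20, flat 6 from axis. Point: on axis, 17 above underside. z up out of hub; x from axis square to the flat, the side with the white line on hub and plate.
- green_disc_centre (a point): Grating disc: steel plate 110 across, 5 thick (mm), lying flat, round green hub 50 across on top, total height 34, about 140 g; grip hub across any diameter. D-hole right through: radius 20, flat 6 from axis. Point: on axis, 17 above underside. z up out of hub; x from axis square to the flat, the side with the white line on hub and plate.
- yellow_stand_seat (a point): Stand with yellow D-post, fixed. White round foot 130 across, 14 high (mm). Post 44 high above foot: radius 17, flat 3 from axis (3 play in hole); top 18 tapers to 40%. Point: on post axis at foot top, where disc's underside rests (disc point then 17 above). z up; x from axis square to the flat, the side with the black line on foot. Disc's x must match within 10 deg.
- green_stand_seat (a point): Stand with green D-post, fixed. White round foot 130 across, 14 high (mm). Post 44 high above foot: radius 17, flat 3 from axis (3 play in hole); top 18 tapers to 40%. Point: on post axis at foot top, where disc's underside rests (disc point then 17 above). z up; x from axis square to the flat, the side with the black line on foot. Disc's x must match within 10 deg.
Not all that is in view belongs to the job. Leave any red or turquoise look-alike of the part that bears yellow_disc_centre alone.

How it is judged (in metres and radians):
At the end, for the whole second after the job is handed in: Each disc, yellow and green, lies on the stand of its own colour: its centre point within 12 mm of the post's axis and no more than 22 mm above the top of the foot (17 mm is fully home), tilted less than 8 degrees, its flat in line with the post's flat within 24 degrees, and at rest (horizontal distance between yellow_disc_centre and yellow_stand_seat below 0.012 m and z of yellow_disc_centre in the frame of yellow_stand_seat below 0.022 m and angle between each of yellow_disc_centre, green_disc_centre's own z axis and vertical below 0.14 rad and angle between the x axis of yellow_disc_centre and the x axis of yellow_stand_seat, either way round below 0.42 rad and linear speed of each of yellow_disc, green_disc below 0.02 m/s and horizontal distance between green_disc_centre and green_stand_seat below 0.012 m and z of green_disc_centre in the frame of green_stand_seat below 0.022 m and angle between the x axis of green_disc_centre and the x axis of green_stand_seat, either way round below 0.42 rad); the robot touches nothing.
It also fails if it takes over 64 s, if anything falls off the work surface, if the arm or the gripper's body presses on something with over 40 N, if the wrist force passes 120 N, or if a joint passes its speed limit or range.

## Robot

A 6-joint arm with a two-finger parallel gripper is mounted at the origin on the work surface. World frame = base frame: x ahead of the robot, y to its left, z up, the work surface at z = 0. Lengths are in mm, angles in rad, forces in N, time in s.
With the tool pointing down it reaches from about 325 to 775 mm from the base axis. Payload 9.3 kg.
Tool frame: the origin (TCP) lies at the centre of the arm's flange, where the gripper is bolted on; the fingertips stand 173 mm ahead of it and the grasp point (between the pads) lies 155 mm ahead of it (arm.hold_point_z is the distance from the TCP to the grasp point, in mm); z points along the fingers, y is the direction in which the jaws open and shut (so a half turn about z gives the same grasp; the last joint's range is limited). The gripper opens to 85 mm and grips with 20 to 120 N. Pads are 22 mm wide; open, the fingers measure 114 mm over their backs; the gripper's body (76 mm by 85 mm) begins 54 mm behind the grasp point. The pads swing forward as they close: fully open they stand 13 mm farther back than shut.
Start: joints at [1.055, 0.259, 0.021, 1.334, 0, 1.418], TCP at [195.193, 514.196, 404.679] pointing down, gripper open.
Joint ranges: [-3.04, 3.04], [-0.91, 1.82], [-1.04, 1.36], [-1.92, 1.95], [-1.52, 1.45], [-3.14, 3.14]. Speed limits (rad/s): [2.22, 2.22, 2.79, 3.14, 3.14, 3.14].

## Interface

Orientations are given as a rotation vector (axis times angle).
In Python, from bench import arm, vision, ticket, spotter gives the robot as it stands.
- The arm moves only by the shell command python3 -m pendant 'ROWS'. ROWS is JSON, a list of rows, each a list of 5 numbers: the shift along the tool's x, y, z scaled (see below), then the turn about the tool's z scaled (see below), then the finger opening in mm, from 0 to 85.4. A call has 1 to 12 rows; each row is the pose to reach, as a shift and turn from the pose measured when the call began, along the tool's axes at that moment, turning the shorter way round; what a row does not reach only later rows make up. The controller multiplies each number of a shift by 50 cm and each number of a turn by 360 degrees. A row lasts 1/10 s, in which the tool goes at most 50 mm and 8.59 degrees, less where a joint would pass 70% of its speed; a pose out of reach is approached as far as the arm can. A call with a number of a shift or a turn outside -1 to 1 is refused whole. A call with a gripper value outside its range is refused whole. The fingers move at their own pace and stop on an object; the grip force is fixed at half the most. Time passes only in rows, so rows that repeat a pose let the fingers close. It gives the time, the measured TCP pose, the force and the opening at its end, in the units of the state.
- arm.observe(): the state, without advancing time (a new reading comes with each control period).
- vision.grab_frame(name): name is "scene" or "side" or "wrist"; returns the picture (384x512x3 uint8, red, green, blue); there is no depth.
- vision.camera_params(name): a dict with "vfov" (degrees; the focal length in pixels is half the picture's height over the tangent of half this angle, whatever the lens; pixels are square), "cx", "cy" (the principal point, pixels), "world_from_camera" (4x4, takes a point from camera to world coordinates); the wrist camera has in their place "T_tool_cam" (4x4, takes a point from camera to tool coordinates, whose origin is the TCP and whose axes are the flange's). Camera axes: x right, y down, z forward; pixel columns grow to the right and rows downward; lengths in mm; the calibration is good to about 2 mm. The wrist camera is an equidistant fisheye: a pixel r from the principal point sees the ray r / f radians off the axis. A picture is of the moment at which its call begins: read the wrist's pose just before it. camera_params takes no time and is no camera call.
- ticket.close_job(): hands the job in, once; it reports no verdict.
Trained networks look in the newest picture that a camera, given by its name, has taken for a name from the list of things; names that differ only in an ending like _2 or _b are one class to them, and where a whole thing is asked for, a point or a joint stands for the part that bears it (a point fixed in the world has none). Each returns a list of dicts, best first, with "score" (0 to 1); they miss things now and then, are a little off and sometimes report something else, mostly with a low value. They report only what shows in the picture. A call takes as long as a camera call. They do not tell look-alikes from the thing itself.
- spotter.find_in(camera, label): "bbox" ([left, top, right, bottom] in pixels, round what is visible of it).
- spotter.landmark_of(camera, label): "pixel" ([column, row] in pixels: a listed point, or the origin of a listed thing).
The state is a dict: "time": time; "joint_positions": joint angles; "joint_velocities": joint speeds; "effort": joint torques, N m; "tcp_pos": TCP position; "ee_rot": TCP orientation; "ft_force": force on the tool from outside, world axes, zero at the start; "ft_torque": the same for the moment, N m; "opening": opening from 0.0 (shut) to 1.0 (fully open).
Only numpy, scipy, OpenCV 4.12 (cv2) and the standard library are available. Lean on these libraries where they do the work, as an engineer would, in place of code of your own. Each camera call takes 0.05 s, during which the arm holds its last target.

## Working session

There is one attempt and no reset: what is moved stays moved. The work goes in short steps, Python scripts to look and compute and a shell command to move; the robot and the scene stay as the last step left them, time stands still between calls to the robot, and variables do not carry over. Pictures are saved under pics/ and viewed, and the job is handed in when it is done.

```bash
mkdir -p pics; ls; python3 - <<'E'
from bench import arm, vision, ticket, spotter
import cv2
s=arm.observe();print(s)
for n in ["scene","side","wrist"]:
    im=vision.grab_frame(n);cv2.imwrite(f"pics/{n}0.png",im[:,:,::-1])
    p=vision.camera_params(n);print(n,p)
    for l in ["yellow_disc_centre","green_disc_centre","yellow_stand_seat","green_stand_seat"]:
        print(l,[(r['score'],r['pixel']) for r in spotter.landmark_of(n,l)][:4])
E
```

```text
pics
{'time': 0.0, 'joint_positions': array([ 1.05539196e+00,  2.59198295e-01,  2.07303267e-02,  1.33372679e+00,
       -7.19554182e-06,  1.41816277e+00]), 'joint_velocities': array([ 1.52799850e-03,  1.13285419e-03, -4.02776416e-04,  1.39626903e-03,
       -5.21244526e-06,  5.47128250e-04]), 'effort': array([-9.37191289e-04, -5.55646563e+01,  3.44527924e+01,  1.37149991e-02,
       -2.06604391e-04,  1.27109485e-05]), 'tcp_pos': array([195.16633008, 514.13857544, 404.05032901]), 'ee_rot': array([-5.66637897e-01, -3.08960901e+00,  2.07866080e-03]), 'ft_force': array([0.13663512, 0.98904   , 0.44671947]), 'ft_torque': array([ 0.00713702, -0.01387231,  0.0068543 ]), 'opening': 1.0013308689693994}
scene {'vfov': 57.26392381378225, 'cx': 262.1428182629736, 'cy': 187.00478221332673, 'world_from_camera': array([[ 7.82275563e-01,  4.44272601e-01, -4.36654095e-01,
         9.73361995e+02],
       [ 6.22912365e-01, -5.52256494e-01,  5.54069445e-01,
        -4.99483389e+02],
       [ 5.01281360e-03, -7.05432222e-01, -7.08759657e-01,
         6.82243575e+02],
       [ 0.00000000e+00,  0.00000000
[... 781 characters left out ...]
, (0.72, [261.4, 142.7])]
green_disc_centre [(0.87, [316.3, 207.8])]
yellow_stand_seat [(0.69, [151.3, 281.6])]
green_stand_seat [(0.94, [251.4, 264.1])]
wrist {'vfov': 65.70646984690485, 'cx': 253.84808310509112, 'cy': 191.60873961372414, 'T_tool_cam': array([[-9.42246912e-04, -9.64137719e-01, -2.65400776e-01,
         6.83231052e+01],
       [ 9.99999460e-01, -7.92239615e-04, -6.72259935e-04,
        -2.82298230e-01],
       [ 4.37890152e-04, -2.65401266e-01,  9.64137945e-01,
         3.08903966e+01],
       [ 0.00000000e+00,  0.00000000e+00,  0.00000000e+00,
         1.00000000e+00]])}
yellow_disc_centre []
green_disc_centre [(0.41, [63.3, 379.2])]
yellow_stand_seat []
green_stand_seat []
```

```bash
python3 - <<'E'
import cv2
for n in ["scene","side"]:
    im=cv2.imread(f"pics/{n}0.png");c=im[90:350,110:400] if n=="scene" else im[90:350,80:400]
    c=cv2.resize(c,None,fx=2.3,fy=2.3,interpolation=cv2.INTER_CUBIC);print(c.shape);cv2.imwrite(f"pics/{n}0c.png",c)
E
```

```text
(598, 667, 3)
(598, 736, 3)
```

View pics/scene0.png

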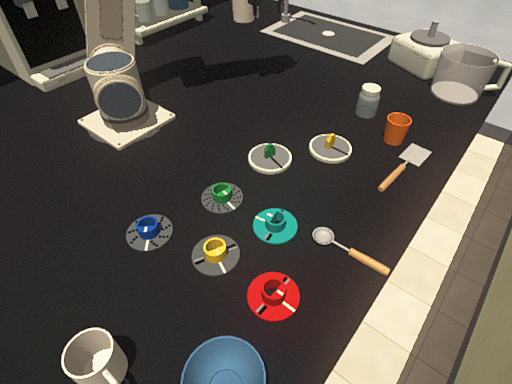

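View pics/scene0c.png

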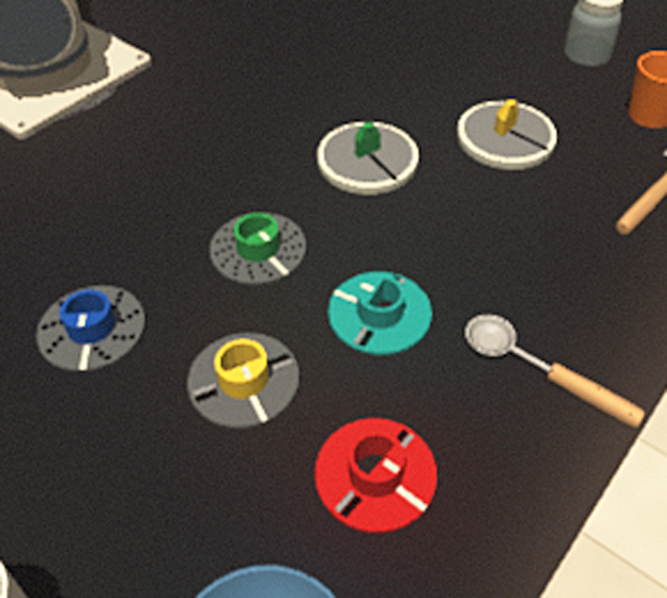

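View pics/side0c.png

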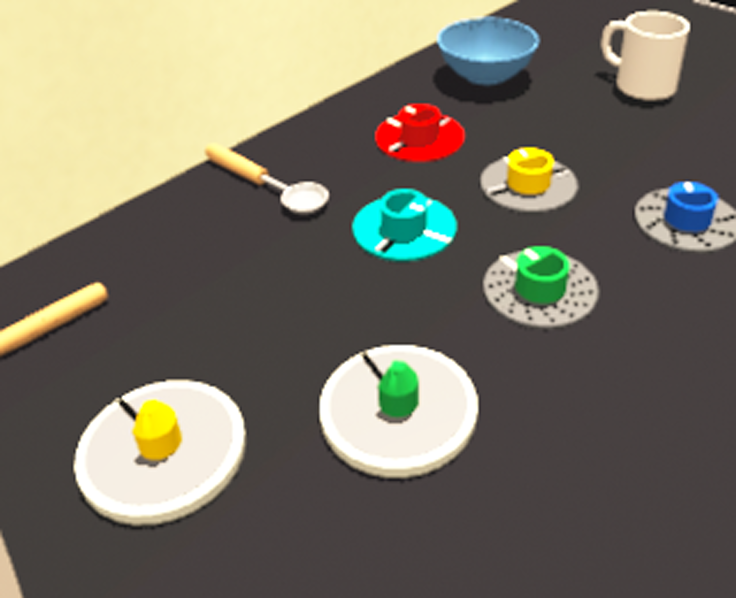

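View pics/wrist0.png

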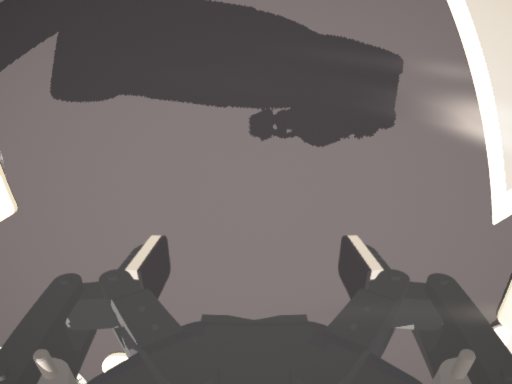

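```bash
cat > h.py <<'E'
import numpy as np
from bench import arm, vision, ticket, spotter
def ray(n,px):
    p=vision.camera_params(n);f=192/np.tan(np.radians(p['vfov']/2))
    M=p['world_from_camera'];d=M[:3,:3]@np.array([(px[0]-p['cx'])/f,(px[1]-p['cy'])/f,1]);return M[:3,3],d/np.linalg.norm(d)
def atz(n,px,z):
    o,d=ray(n,px);return (o+d*(z-o[2])/d[2])
def tri(a,b):
    (o1,d1),(o2,d2)=ray('scene',a),ray('side',b)
    A=np.stack([d1,-d2],1);t=np.linalg.lstsq(A,o2-o1,rcond=None)[0]
    p,q=o1+t[0]*d1,o2+t[1]*d2
    return (p+q)/2,np.linalg.norm(p-q)
E
python3 - <<'E'
from h import *
np.set_printoptions(precision=1,suppress=True)
for n,a,b,z in [("yd",(214.9,252.4),(309.5,165.4),17),("gd",(220.8,196.3),(316.3,207.8),17),("ys",(331.8,145.1),(151.3,281.6),14),("gs",(271,153),(251.4,264.1),14),("red",(274.7,295.3),(261.4,142.7),17),("turq",(275.3,221.7),(253.8,181.4),17)]:
    print(n,*tri(a,b),atz('scene',a,z),atz('side',b,z))
# line angles: scene crop endpoints -> px
f=lambda n,c:(c[0]/2.3+(110 if n=='scene' else 80),c[1]/2.3+90)
ang=lambda v:np.degrees(np.arctan2(v[1],v[0]))
for l,n,p,q,z in [("yd",'scene',(250,393),(266,419),5),("gd",'scene',(270,257),(286,273),5),("ys",'scene',(510,130),(548,149),14),("gs",'scene',(373,157),(395,179),14),("gd",'side',(516,268),(502,260),5),("ys",'side',(140,415),(120,401),14),("gs",'side',(384,377),(366,355),14)]:
    print(l,n,ang((atz(n,f(n,q),z)-atz(n,f(n,p),z))))
from scipy.spatial.transform import Rotation as R
print(R.from_rotvec(arm.observe()['ee_rot']).as_matrix())
E
```

```text
yd [ 607.6 -206.3   12.2] 0.5423489696982292 [ 610.  -208.5   17. ] [ 604. -200.   17.]
gd [497.9 -72.3  14.2] 2.7030273362909822 [501.  -73.4  17. ] [495.3 -70.5  17. ]
ys [612.7 291.7  14.4] 9.01267678221285 [614.8 296.8  14. ] [608.6 289.3  14. ]
gs [496.3 145.   19.1] 2.214773121031557 [493.5 150.7  14. ] [498.4 141.3  14. ]
red [ 777.4 -207.7   16.5] 1.0191130713366532 [ 778.  -207.6   17. ] [ 776.5 -207.3   17. ]
turq [664.7 -52.9  19.2] 3.1139843535838683 [662.6 -52.5  17. ] [668.  -54.1  17. ]
yd scene -19.86684765687674
gd scene -12.445447516181266
ys scene -3.098526969060744
gs scene -19.116588223307566
gd side -3.2077539441788097
ys side 5.396249955810276
gs side -16.05754126680168
[[-0.9  0.4 -0. ]
 [ 0.4  0.9 -0. ]
 [ 0.  -0.  -1. ]]
```

```bash
cat >> h.py <<'E'
from scipy.spatial.transform import Rotation as R
import cv2
np.set_printoptions(precision=4,suppress=True)
def yaw():
    m=R.from_rotvec(arm.observe()['ee_rot']).as_matrix();return np.degrees(np.arctan2(m[1,0],m[0,0]))
def to(x,y,z,dyaw=None,phi=None):
    s=arm.observe();m=R.from_rotvec(s['ee_rot']).as_matrix()
    sh=m.T@(np.array([x,y,z])-s['tcp_pos'])/500
    if phi is not None: dyaw=(phi-yaw()+180)%360-180
    print('rows shift',sh,'turn',-(dyaw or 0)/360,'dist',np.linalg.norm(sh)*500,'n',np.linalg.norm(sh)*10,abs(dyaw or 0)/8.59)
def wpx(s,p):
    "world -> wrist pixel"
    c=vision.camera_params('wrist');m=R.from_rotvec(s['ee_rot']).as_matrix();f=192/np.tan(np.radians(c['vfov']/2))
    t=m.T@(np.array(p)-s['tcp_pos']);T=c['T_tool_cam'];v=T[:3,:3].T@(t-T[:3,3]);r=np.hypot(v[0],v[1]);th=np.arctan2(r,v[2])
    return c['cx']+f*th*v[0]/r,c['cy']+f*th*v[1]/r
def watz(s,px,z):
    c=vision.camera_params('wrist');m=R.from_rotvec(s['ee_rot']).as_matrix();f=192/np.tan(np.radians(c['vfov']/2))
    u=np.array([px[0]-c['cx'],px[1]-c['cy']]);r=np.hypot(*u)+1e-9;th=r/f
    v=np.array([*(u/r*np.sin(th)),np.cos(th)]);T=c['T_tool_cam']
    o=m@T[:3,3]+s['tcp_pos'];d=m@T[:3,:3]@v
    return o+d*(z-o[2])/d[2]
def rectify(s,im,cx,cy,z,half=80,sc=4):
    "top-down picture of plane z; col -> +y left? col=world -y, row=world -x; centre cx,cy"
    N=2*half*sc;mx=np.zeros((N,N),np.float32);my=mx.copy()
    for i in range(N):
        for j in range(N):
            mx[i,j],my[i,j]=wpx2(s,cx+half-i/sc,cy+half-j/sc,z)
    return cv2.remap(im,mx,my,cv2.INTER_LINEAR)
def rect(s,im,cx,cy,z,half=80,sc=3.5):
    c=vision.camera_params('wrist');m=R.from_rotvec(s['ee_rot']).as_matrix();f=192/np.tan(np.radians(c['vfov']/2));T=c['T_tool_cam']
    N=int(2*half*sc);i,j=np.mgrid[0:N,0:N]
    P=np.stack([cx+half-i/sc,cy+half-j/sc,np.full(i.shape,float(z))],-1)
    v=((P-s['tcp_pos'])@m-T[:3,3])@T[:3,:3]
    r=np.hypot(v[...,0],v[...,1])+1e-9;th=np.arctan2(r,v[...,2])
    return cv2.remap(im,(c['cx']+f*th*v[...,0]/r).astype(np.float32),(c['cy']+f*th*v[...,1]/r).astype(np.float32),cv2.INTER_LINEAR)
E
sed -i '/^def rectify/,/^    return cv2.remap(im,mx/d' h.py
python3 -c "
from h import *
print(yaw());to(612,292,330,phi=180)"
```

```text
159.21243628593302
rows shift [-0.9371 -0.1196  0.1494] turn -0.057743232539074936 dist 478.2039058504509 n 9.564078117009018 2.4199724929065165
```

```bash
python3 -m pendant '[[-0.937,-0.12,0.149,-0.058,85],[-0.937,-0.12,0.149,-0.058,85],[-0.937,-0.12,0.149,-0.058,85],[-0.937,-0.12,0.149,-0.058,85],[-0.937,-0.12,0.149,-0.058,85],[-0.937,-0.12,0.149,-0.058,85],[-0.937,-0.12,0.149,-0.058,85],[-0.937,-0.12,0.149,-0.058,85],[-0.937,-0.12,0.149,-0.058,85],[-0.937,-0.12,0.149,-0.058,85],[-0.937,-0.12,0.149,-0.058,85],[-0.937,-0.12,0.149,-0.058,85]]'
cat > look.py <<'E'
from h import *
import sys
name,cx,cy,z,lab=sys.argv[1],*map(float,sys.argv[2:5]),sys.argv[5]
s=arm.observe();im=vision.grab_frame('wrist');print(s['tcp_pos'],yaw(),s['joint_velocities'].max())
cv2.imwrite(f'pics/{name}.png',im[:,:,::-1]);np.save(f'pics/{name}.npy',im)
import pickle;pickle.dump(s,open(f'pics/{name}.pkl','wb'))
r=rect(s,im,cx,cy,z);cv2.imwrite(f'pics/{name}_r.png',r[:,:,::-1])
for q in spotter.landmark_of('wrist',lab): print(q,watz(s,q['pixel'],z))
E
python3 look.py ys 612 292 14 yellow_stand_seat
```

```text
time: 1.95
tcp_pos: [612.6, 291.1, 329.3]
ee_rot: [-0.0, -3.14, 0.0]
ft_force: [0.2, 0.7, 0.0]
opening: 0.993
[612.5602 291.1084 329.3377] -179.92812360091472 0.03268422289302086
{'pixel': [257.9, 181.7], 'score': 0.71} [611.9362 294.9854  14.    ]
```

View pics/ys_r.png

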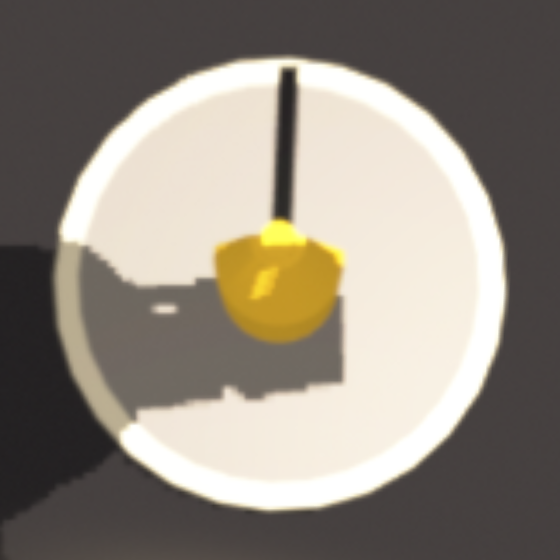

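View pics/ys.png

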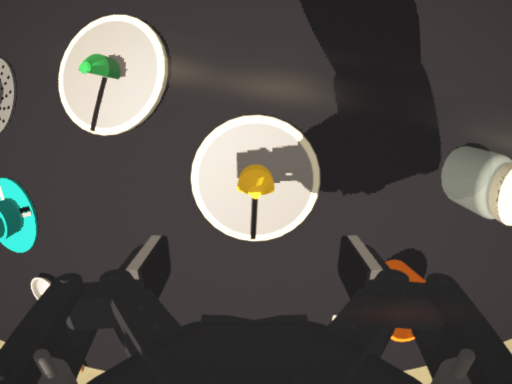

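```bash
python3 -c "
from h import *
to(496,146,330,phi=180)"
```

```text
rows shift [ 0.2312 -0.2921  0.0008] turn 0.00033768711299507633 dist 186.2387137816032 n 3.724774275632064 0.014152195655206926
```

```bash
python3 -m pendant '[[0.231,-0.292,0,0,85],[0.231,-0.292,0,0,85],[0.231,-0.292,0,0,85],[0.231,-0.292,0,0,85],[0.231,-0.292,0,0,85],[0.231,-0.292,0,0,85],[0.231,-0.292,0,0,85]]'
python3 look.py gs 496 146 14 green_stand_seat
python3 -c "
from h import *
to(498,-72,330,phi=180)"
```

```text
time: 2.75
tcp_pos: [496.2, 147.0, 331.0]
ee_rot: [-0.005, 3.14, 0.001]
ft_force: [-0.0, -0.7, -0.4]
opening: 0.997
[496.2217 146.9801 330.9883] -179.79370179402474 0.01868856475727903
{'pixel': [243.6, 183.4], 'score': 0.78} [498.5868 136.9801  14.    ]
rows shift [-0.0014 -0.438   0.0006] turn 0.0005778015840689932 dist 219.0098792783414 n 4.380197585566828 0.024215200263659784
```

View pics/gs_r.png

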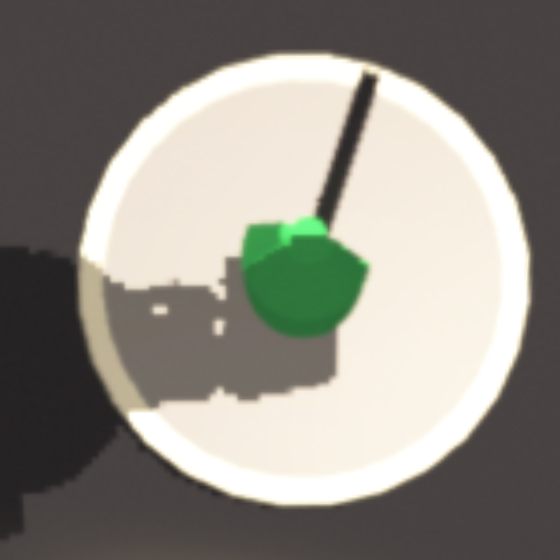

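```bash
python3 -m pendant '[[-0.001,-0.438,0,0,85],[-0.001,-0.438,0,0,85],[-0.001,-0.438,0,0,85],[-0.001,-0.438,0,0,85],[-0.001,-0.438,0,0,85],[-0.001,-0.438,0,0,85],[-0.001,-0.438,0,0,85],[-0.001,-0.438,0,0,85]]'
python3 look.py gd 498 -72 5 green_disc_centre
```

```text
time: 3.65
tcp_pos: [498.0, -70.9, 330.1]
ee_rot: [0.008, -3.141, -0.001]
ft_force: [-0.4, 0.4, 0.1]
opening: 0.996
[498.0498 -70.8803 330.0998] -179.68749242867904 0.008146504824070528
{'pixel': [261.6, 175.8], 'score': 0.81} [493.9084 -62.845    5.    ]
```

View pics/gd_r.png

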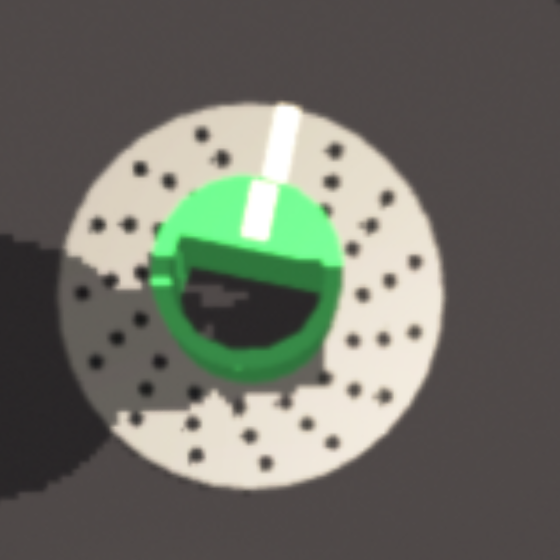

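View pics/gd.png

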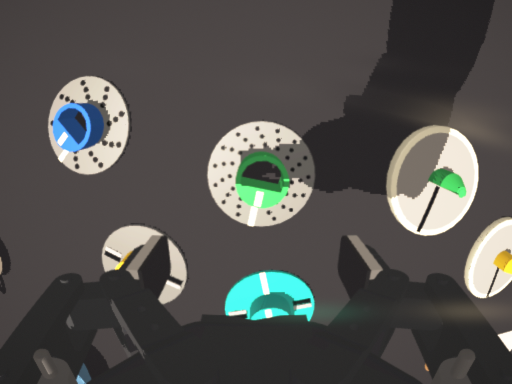

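```bash
python3 -c "
from h import *
to(493.4,-63.7,181)"
```

```text
rows shift [0.009  0.014  0.2985] turn 0.0 dist 149.50600838500873 n 2.9901201677001743 0.0
```

```bash
python3 -m pendant '[[0.009,0.014,0.08,0,85],[0.009,0.014,0.16,0,85],[0.009,0.014,0.22,0,85],[0.009,0.014,0.26,0,85],[0.009,0.014,0.28,0,85],[0.009,0.014,0.298,0,85],[0.009,0.014,0.298,0,85],[0.009,0.014,0.298,0,85]]'
python3 -c "
from h import *
to(493.4,-63.7,181)
im=vision.grab_frame('wrist');cv2.imwrite('pics/g2.png',im[:,:,::-1])"
```

```text
time: 4.55
tcp_pos: [493.7, -63.6, 181.9]
ee_rot: [-0.009, 3.141, 0.0]
ft_force: [-0.6, -0.3, -0.0]
opening: 0.996
rows shift [ 0.0007 -0.0002  0.0019] turn 0.0 dist 0.9885469437469843 n 0.019770938874939685 0.0
```

View pics/g2.png

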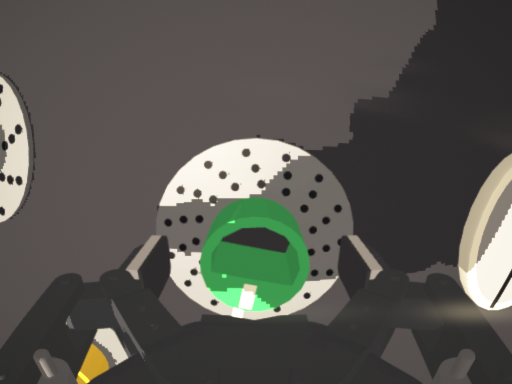

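```bash
python3 -m pendant '[[0,0,0,0,20],[0,0,0,0,20],[0,0,0,0,20],[0,0,0,0,20],[0,0,0,0,20],[0,0,0,0,20],[0,0,0,0,20],[0,0,0,0,20]]'
python3 -m pendant '[[0,0,-0.04,0,20],[0,0,-0.1,0,20],[0,0,-0.18,0,20],[0,0,-0.24,0,20],[0,0,-0.24,0,20],[0,0,-0.24,0,20]]'
python3 -c "
from h import *
s=arm.observe()
im=vision.grab_frame('wrist');cv2.imwrite('pics/g3.png',im[:,:,::-1]);np.save('pics/g3.npy',im)
z=s['tcp_pos'][2]-181.9
cv2.imwrite('pics/g3r.png',rect(s,im,493.4,-63.7,z+5)[:,:,::-1])
print(yaw());to(496.1,139.0,302,dyaw=-7.5)"
```

```text
time: 5.4
tcp_pos: [493.9, -63.8, 183.1]
ee_rot: [-0.009, 3.139, -0.0]
ft_force: [-2.5, 0.7, 8.7]
opening: 0.563
time: 6.0
tcp_pos: [493.4, -63.7, 303.2]
ee_rot: [-0.009, 3.138, -0.001]
ft_force: [-0.3, -1.2, -1.0]
opening: 0.563
-179.6780385917739
rows shift [-0.0081  0.4053  0.0006] turn 0.020833333333333332 dist 202.7058084777857 n 4.054116169555714 0.8731082654249127
```

View pics/g3.png

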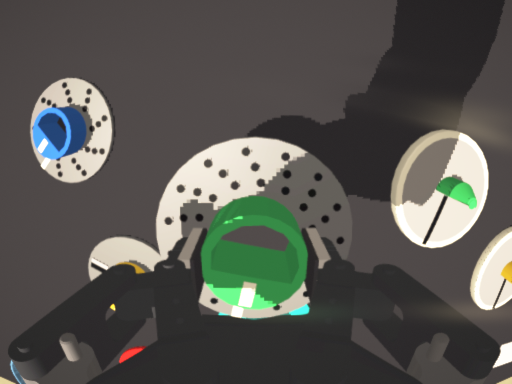

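View pics/g3r.png

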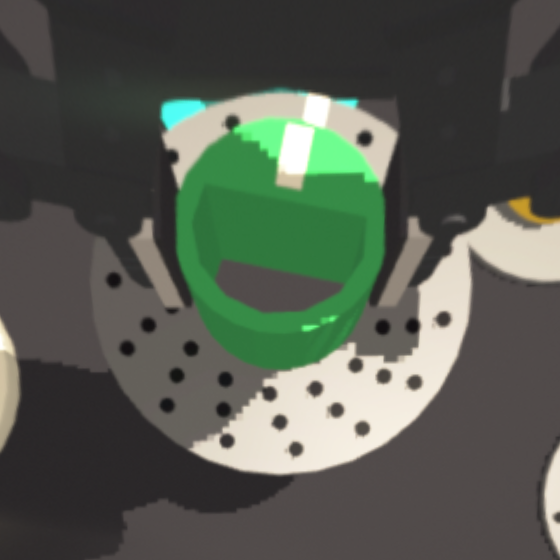

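```bash
python3 -m pendant '[[-0.009,0.1,0,0.0205,20],[-0.009,0.19,0,0.0205,20],[-0.009,0.28,0,0.0205,20],[-0.009,0.36,0,0.0205,20],[-0.009,0.406,0,0.0205,20],[-0.009,0.406,0,0.0205,20],[-0.009,0.406,0,0.0205,20],[-0.009,0.406,0,0.0205,20],[-0.009,0.406,0,0.0205,20]]'
python3 -c "
from h import *
s=arm.observe()
for n in ['wrist','side','scene']:
  im=vision.grab_frame(n);cv2.imwrite('pics/g4%s.png'%n,im[:,:,::-1])
  if n=='side': c=im[150:330,180:330]
  if n=='scene': cc=im[60:240,200:350]
cv2.imwrite('pics/g4.png',cv2.resize(np.hstack([c,cc])[:,:,::-1],None,fx=2.5,fy=2.5))
print(yaw());to(496.6,139.3,198)"
```

```text
time: 6.95
tcp_pos: [496.6, 138.5, 301.8]
ee_rot: [0.195, 3.135, -0.0]
ft_force: [0.5, -0.5, -1.1]
opening: 0.564
172.8725186450653
rows shift [0.0007 0.0012 0.2085] turn 0.0 dist 104.2283180794428 n 2.084566361588856 0.0
```

View pics/g4wrist.png

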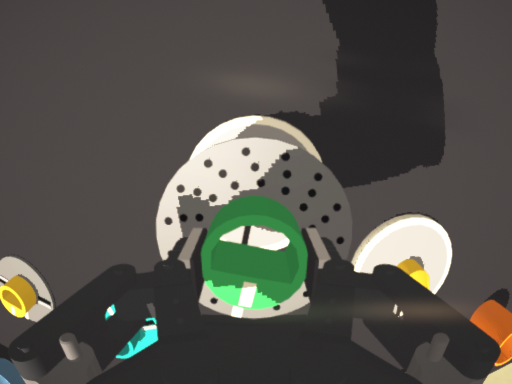

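View pics/g4.png

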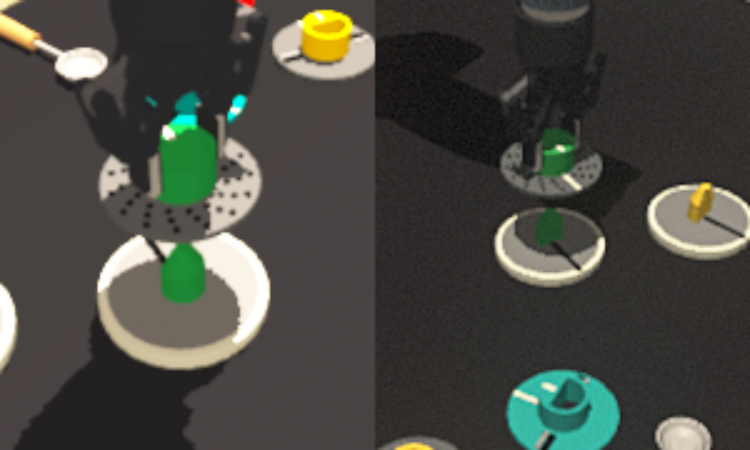

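```bash
python3 -m pendant '[[0.0007,0.0015,0.06,0,20],[0.0007,0.0015,0.11,0,20],[0.0007,0.0015,0.13,0,20],[0.0007,0.0015,0.15,0,20],[0.0007,0.0015,0.16,0,20],[0.0007,0.0015,0.16,0,20]]'
python3 -c "
from h import *
print(arm.observe()['ft_force'],yaw());to(496.6,139.3,199)"
```

```text
time: 7.7
tcp_pos: [496.7, 139.4, 222.2]
ee_rot: [0.195, 3.134, 0.0]
ft_force: [-0.4, 0.2, -1.3]
opening: 0.558
[-0.4257  0.198  -1.2733] 172.86223859571317
rows shift [ 0.0002 -0.0001  0.0464] turn 0.0 dist 23.211981090563267 n 0.4642396218112654 0.0
```

```bash
python3 -m pendant '[[0,0,0.015,0,20],[0,0,0.03,0,20],[0,0,0.04,0,20],[0,0,0.047,0,20],[0,0,0.047,0,20],[0,0,0.047,0,20]]'
python3 -c "
from h import *
print(arm.observe()['ft_force'],yaw())"
```

```text
time: 8.3
tcp_pos: [496.8, 139.4, 198.7]
ee_rot: [0.195, 3.134, 0.0]
ft_force: [-0.6, -0.4, -1.8]
opening: 0.565
[-0.5773 -0.3996 -1.7751] 172.86395702531274
```

```bash
python3 -m pendant '[[0,0,0.003,0,20],[0,0,0.004,0,20],[0,0,0.004,0,20],[0,0,0.004,0,60],[0,0,0.004,0,85],[0,0,0.004,0,85],[0,0,0.004,0,85],[0,0,0.004,0,85]]'
python3 -m pendant '[[0,0,-0.04,0,85],[0,0,-0.1,0,85],[0,0,-0.18,0,85],[0,0,-0.27,0,85],[0,0,-0.27,0,85],[0,0,-0.27,0,85]]'
python3 look.py gp 496 139 19 green_disc_centre
python3 -c "
from h import *
to(607,-205,330,phi=180)"
```

```text
time: 9.1
tcp_pos: [496.8, 139.4, 196.7]
ee_rot: [0.195, 3.134, -0.0]
ft_force: [0.6, 0.7, 0.2]
opening: 0.996
time: 9.7
tcp_pos: [496.6, 139.4, 332.6]
ee_rot: [0.195, 3.132, 0.001]
ft_force: [-0.4, -0.6, 0.0]
opening: 0.991
[496.5906 139.4091 332.5508] 172.86309749474785 0.02806350719885773
{'pixel': [254.3, 181.1], 'score': 0.8} [496.5832 139.8872  19.    ]
rows shift [-0.3054 -0.6558  0.0016] turn -0.019822810282480514 dist 361.7317564554195 n 7.23463512910839 0.8307580560760169
```

View pics/gp_r.png

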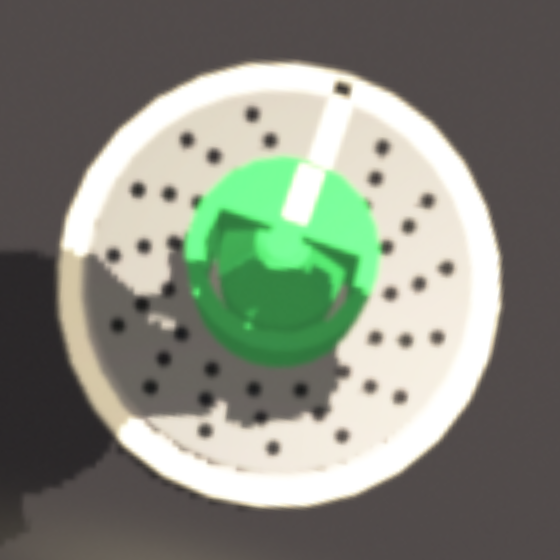

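Green is down on its stand, with the white line over the black line and the disc concentric. Next is yellow.

```bash
python3 -m pendant '[[-0.305,-0.656,0,-0.02,85],[-0.305,-0.656,0,-0.02,85],[-0.305,-0.656,0,-0.02,85],[-0.305,-0.656,0,-0.02,85],[-0.305,-0.656,0,-0.02,85],[-0.305,-0.656,0,-0.02,85],[-0.305,-0.656,0,-0.02,85],[-0.305,-0.656,0,-0.02,85],[-0.305,-0.656,0,-0.02,85],[-0.305,-0.656,0,-0.02,85],[-0.305,-0.656,0,-0.02,85]]'
python3 look.py yd 607 -205 5 yellow_disc_centre
```

```text
time: 10.9
tcp_pos: [606.5, -203.5, 330.5]
ee_rot: [0.004, -3.141, -0.001]
ft_force: [-0.2, 0.1, -0.8]
opening: 0.994
[ 606.4882 -203.4788  330.485 ] -179.8384876937318 0.007069130424884306
{'pixel': [254.2, 315.5], 'score': 0.85} [ 778.4131 -202.6542    5.    ]
{'pixel': [251.9, 177.1], 'score': 0.7} [ 603.5915 -205.3517    5.    ]
```

View pics/yd_r.png

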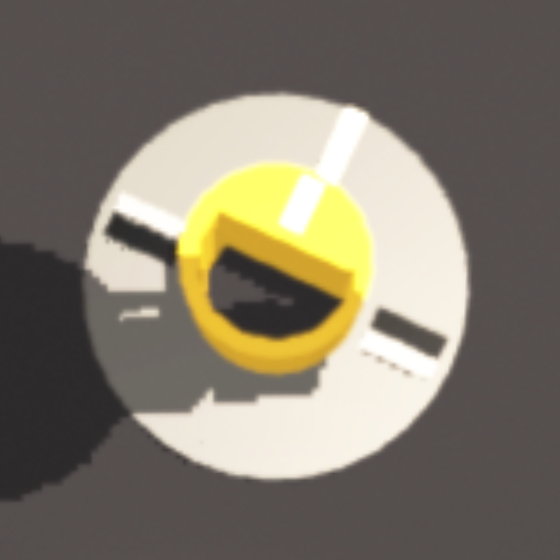

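View pics/yd.png

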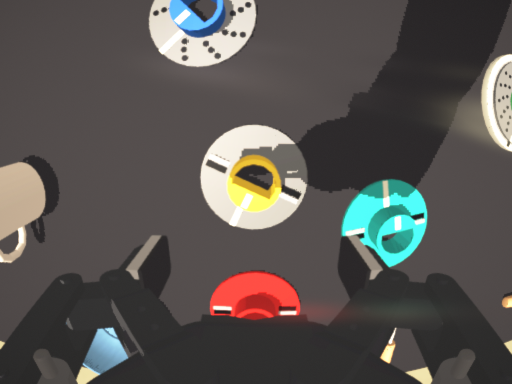

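```bash
python3 -c "
from h import *
to(605.1,-204.0,184,dyaw=25)"
```

```text
rows shift [ 0.0029 -0.001   0.294 ] turn -0.06944444444444445 dist 147.0171170270011 n 2.940342340540022 2.910360884749709
```

```bash
python3 -m pendant '[[0.003,-0.001,0,-0.069,85],[0.003,-0.001,0.03,-0.069,85],[0.003,-0.001,0.08,-0.069,85],[0.003,-0.001,0.14,-0.069,85],[0.003,-0.001,0.2,-0.069,85],[0.003,-0.001,0.25,-0.069,85],[0.003,-0.001,0.28,-0.069,85],[0.003,-0.001,0.294,-0.069,85],[0.003,-0.001,0.294,-0.069,85],[0.003,-0.001,0.294,-0.069,85]]'
python3 -c "
from h import *
to(605.1,-204,184);print(yaw())
im=vision.grab_frame('wrist');cv2.imwrite('pics/y2.png',im[:,:,::-1])"
```

```text
time: 12.0
tcp_pos: [605.4, -203.7, 185.1]
ee_rot: [-0.681, 3.066, -0.002]
ft_force: [0.2, -0.6, 0.6]
opening: 0.996
rows shift [ 0.0008 -0.0002  0.0021] turn 0.0 dist 1.140394167509998 n 0.02280788335019996 0.0
-154.963910752108
```

View pics/y2.png

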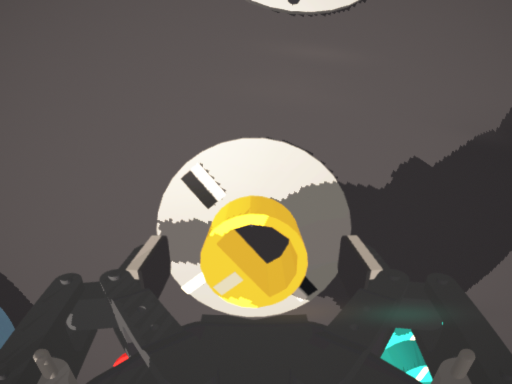

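The jaws straddle the yellow hub centrally, clear of both blades. Next I close and lift.

```bash
python3 -m pendant '[[0,0,0.001,0,20],[0,0,0.001,0,20],[0,0,0.001,0,20],[0,0,0.001,0,20],[0,0,0.001,0,20],[0,0,0.001,0,20],[0,0,0.001,0,20],[0,0,0.001,0,20]]'
python3 -m pendant '[[0,0,-0.04,0,20],[0,0,-0.1,0,20],[0,0,-0.18,0,20],[0,0,-0.24,0,20],[0,0,-0.24,0,20],[0,0,-0.24,0,20]]'
python3 -c "
from h import *
s=arm.observe()
im=vision.grab_frame('wrist');cv2.imwrite('pics/y3.png',im[:,:,::-1])
z=s['tcp_pos'][2]-184.5
cv2.imwrite('pics/y3r.png',rect(s,im,605.1,-204,z+5)[:,:,::-1])
print(s['tcp_pos'],yaw());to(610.9,291.7,305,dyaw=21.6)"
```

```text
time: 12.85
tcp_pos: [605.6, -203.9, 185.9]
ee_rot: [-0.68, 3.064, -0.003]
ft_force: [-1.3, 1.3, 7.6]
opening: 0.562
time: 13.45
tcp_pos: [605.1, -203.7, 306.2]
ee_rot: [-0.68, 3.064, -0.004]
ft_force: [0.0, -0.1, -2.0]
opening: 0.562
[ 605.0775 -203.7201  306.2463] -154.9762436189472
rows shift [-0.4299  0.8926 -0.0006] turn -0.060000000000000005 dist 495.3441776163029 n 9.906883552326057 2.514551804423749
```

View pics/y3r.png

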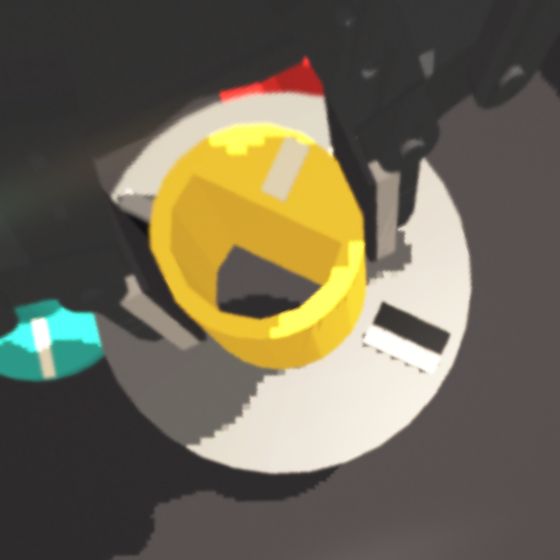

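```bash
python3 -m pendant '[[-0.035,0.07,0,0,20],[-0.08,0.165,0,-0.01,20],[-0.125,0.26,0,-0.02,20],[-0.17,0.35,0,-0.03,20],[-0.215,0.445,0,-0.04,20],[-0.258,0.535,0,-0.05,20],[-0.301,0.625,0,-0.059,20],[-0.345,0.715,0,-0.059,20],[-0.39,0.8,0,-0.059,20],[-0.415,0.86,0,-0.059,20],[-0.431,0.893,0,-0.059,20],[-0.431,0.893,0,-0.059,20]]'
python3 -m pendant '[[0,0,0,0,20],[0,0,0,0,20]]'
python3 -c "
from h import *
print(yaw());to(611.4,292.1,202,phi=-154.98+21.3)"
```

```text
time: 14.7
tcp_pos: [610.7, 294.4, 302.6]
ee_rot: [1.238, -2.886, 0.002]
ft_force: [0.7, -0.2, -1.2]
opening: 0.562
time: 14.9
tcp_pos: [610.8, 293.3, 301.7]
ee_rot: [1.236, -2.885, 0.002]
ft_force: [-0.3, -0.2, -1.8]
opening: 0.556
-133.61413696514018
rows shift [ 0.0003 -0.0026  0.1994] turn 0.00018295287461056218 dist 99.71025253405301 n 1.9942050506810602 0.007667408016275016
```

```bash
python3 -m pendant '[[0,-0.0026,0,0,20],[0,-0.0026,0,0,20],[0,-0.0026,0,0,20]]'
python3 -c "
from h import *
for n in ['side','scene']:
  im=vision.grab_frame(n)
  if n=='side': c=im[170:350,80:230]
  if n=='scene': cc=im[50:230,260:410]
cv2.imwrite('pics/y4.png',cv2.resize(np.hstack([c,cc])[:,:,::-1],None,fx=2.5,fy=2.5))
print(yaw());to(611.4,292.1,226)"
```

```text
time: 15.2
tcp_pos: [612.0, 291.6, 301.8]
ee_rot: [1.234, -2.886, 0.002]
ft_force: [0.4, -0.0, -1.1]
opening: 0.56
-133.6519352589013
rows shift [0.0001 0.0008 0.1518] turn 0.0 dist 75.88787062177406 n 1.5177574124354811 0.0
```

View pics/y4.png

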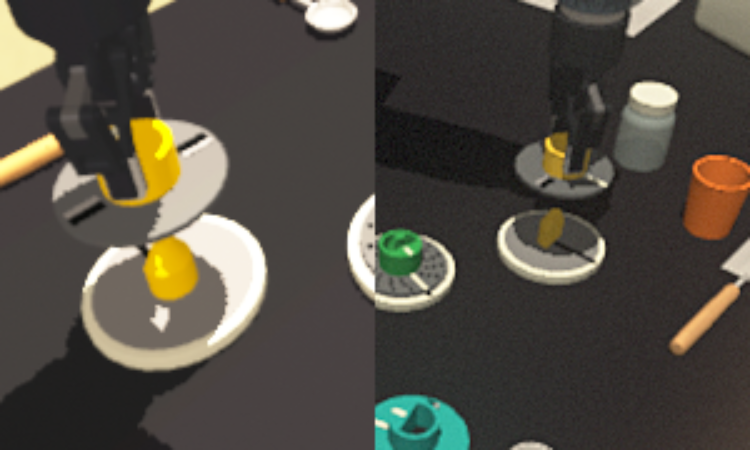

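```bash
python3 -m pendant '[[0,0.0008,0.05,0,20],[0,0.0008,0.09,0,20],[0,0.0008,0.12,0,20],[0,0.0008,0.14,0,20],[0,0.0008,0.15,0,20],[0,0.0008,0.15,0,20]]'
python3 -c "
from h import *
print(arm.observe()['ft_force'],yaw());to(611.4,292.1,201)"
```

```text
time: 15.9
tcp_pos: [611.4, 292.1, 226.6]
ee_rot: [1.235, -2.885, 0.002]
ft_force: [-0.3, -0.1, -1.0]
opening: 0.563
[-0.3416 -0.1014 -0.9724] -133.6563300277207
rows shift [-0.0002  0.0001  0.0512] turn 0.0 dist 25.585195857861756 n 0.5117039171572351 0.0
```

```bash
python3 -m pendant '[[0,0,0.015,0,20],[0,0,0.03,0,20],[0,0,0.04,0,20],[0,0,0.047,0,20],[0,0,0.051,0,20],[0,0,0.051,0,20],[0,0,0.051,0,20]]'
```

```text
time: 16.6
tcp_pos: [611.4, 292.1, 201.2]
ee_rot: [1.235, -2.885, 0.002]
ft_force: [1.3, 0.5, -1.0]
opening: 0.557
```

```bash
python3 -m pendant '[[0,0,0.003,0,20],[0,0,0.004,0,20],[0,0,0.004,0,20],[0,0,0.004,0,60],[0,0,0.004,0,85],[0,0,0.004,0,85],[0,0,0.004,0,85],[0,0,0.004,0,85]]'
python3 -m pendant '[[0,0,-0.04,0,85],[0,0,-0.1,0,85],[0,0,-0.18,0,85],[0,0,-0.26,0,85],[0,0,-0.26,0,85],[0,0,-0.26,0,85]]'
python3 look.py yp 611 292 19 yellow_disc_centre
python3 -c "
from h import *
for n in ['side','scene']:
  im=vision.grab_frame(n)
  if n=='side': c=im[170:350,80:300]
  if n=='scene': cc=im[90:270,200:370]
cv2.imwrite('pics/y5.png',cv2.resize(np.hstack([c,cc])[:,:,::-1],None,fx=2,fy=2))"
```

```text
time: 17.4
tcp_pos: [611.4, 292.0, 199.2]
ee_rot: [1.235, -2.885, 0.002]
ft_force: [0.4, -0.2, -0.5]
opening: 0.995
time: 18.0
tcp_pos: [611.8, 292.4, 330.2]
ee_rot: [1.236, -2.887, 0.002]
ft_force: [-0.0, 0.6, -0.8]
opening: 0.995
[611.8279 292.3644 330.175 ] -133.6537205706231 0.026233291590412714
{'pixel': [253.2, 182.4], 'score': 0.86} [611.4503 291.9367  19.    ]
{'pixel': [26.2, 11.9], 'score': 0.82} [660.0117 -47.162   19.    ]
```

View pics/yp_r.png

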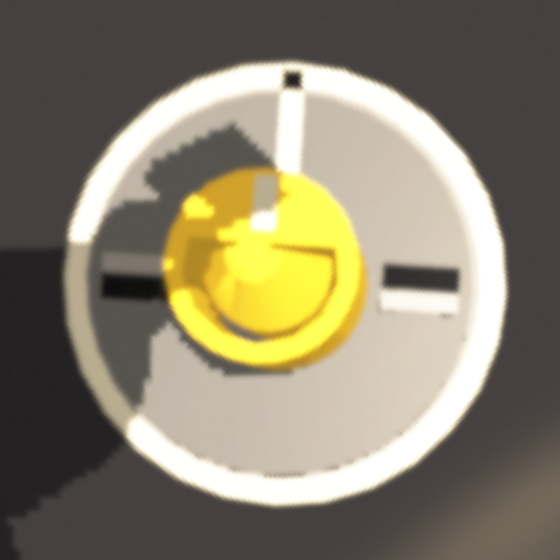

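View pics/y5.png

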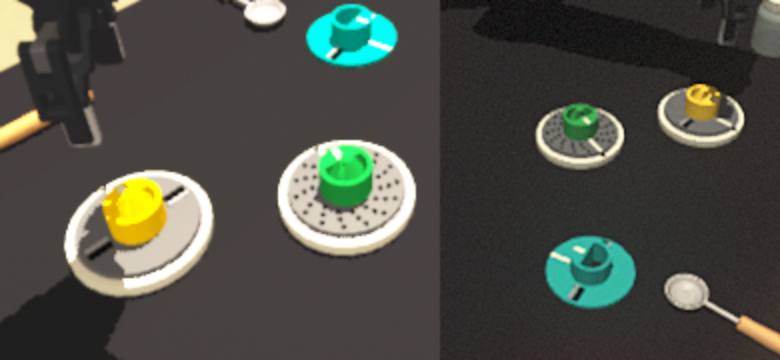

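Both discs lie flat and concentric on their stands, with white line over black line in both cases. The gripper is clear of everything, so I'm handing in.

```bash
python3 -m pendant '[[0,0,0,0,85],[0,0,0,0,85],[0,0,0,0,85]]'; python3 -c "
from bench import ticket
print(ticket.close_job())"
```

```text
time: 18.5
tcp_pos: [611.6, 292.3, 327.1]
ee_rot: [1.234, -2.882, 0.001]
ft_force: [0.5, -0.1, -0.7]
opening: 0.993
the job is handed in; nothing more can be done
None
```

Both discs are on their own stands, hub up and released, and I handed the job in at about 18.5 s of the 64 s. No verdict was reported.

- **Final checks:** In the wrist, side and scene pictures both discs lie flat and concentric with their foot. Each white line runs into the end of the black line, well within 10 degrees by eye. The pictures have no depth, so I judged the seating height from them and from the hand heights at release.
- **Forces:** During lowering the wrist force stayed below about 2 N at every reading, with no sign of contact with a post. The highest reading was about 9 N, when the fingertips pressed lightly on the green disc's plate as they closed. The yellow grasp read about 8 N, although I had set it about 3 mm higher.
- **Clearance:** The gripper was open and about 100 mm or more above the yellow disc at hand-in. I did not touch the red, turquoise or blue discs.
- **Disagreements:** The wrist-camera detections of the green disc and green stand differed by 6 to 10 mm from the two-camera estimates. I used my own circle fits on the flattened wrist pictures instead, and the placings confirmed them.

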